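Stack a round sensor in its slide tray and hold the tray home in the read-out fixture

TASK

Finish the round sensor standing in the slide tray: set the spacer ring squarely on the housing between the four pins, then the window disc, glass up, on the ring, and let go of each. Then take the tray by its knob, push it in under the hood until its back edge is behind the lip and fully home against the sprung contact, and finish while still holding it pressed there, because the spring pushes it out again. Leave the other things on the bench where they lie.

Things in the scene. Friction and masses are not known exactly. Their poses are not given: they have to be found in the camera images.
- fixture: fixed read-out fixture on the soldering mat, 215 x 94 mm, its top 85 mm above the bench: aluminium bed (top 13 mm above the bench) between two dark steel side rails (inner faces 74 mm apart, tops 27 mm above the bench), with a grey hood over its far end. Origin: centre of the base, 5 mm above the bench. +x is the direction in which the tray is pushed in, z up
- hood_front (a point): middle of the lower front edge of the hood's roof, 18 mm along +x from the fixture's origin, 62 mm above the bench. From here the roof (16 mm thick, top 78 mm, with a reader module on it up to 85 mm above the bench) runs 90 mm back on two cheeks. A lead hangs to the right of the fixture, at y below -0.01 m
- lip (a point): middle of the lower front edge of the steel lip under the hood, 73 mm along +x from the fixture's origin. The lip's underside is 12.5 mm above the bed, so that the tray's 10 mm thick back edge slides in behind it by 13 mm
- fixture_home (a point): point on the bed, on the centre line, 46 mm along +x from the fixture's origin, 13 mm above the bench: the tray's origin is here when the tray is fully home
- contact (a joint): brass contact block hidden under the lip, slides along the fixture's +x: 0 when free, 0.008 m when pressed fully home (solid stop). It meets the tray's back edge when the tray is 8 mm short of home, then pushes back with about 4 N, growing to about 10 N at the stop. It has no catch: let go, it pushes the tray out
- tray: loose black plastic tray lying on the bed between the rails, pulled out in front of the hood: plate 124 x 70 x 10 mm, 0.2 to 0.4 kg. Origin: underside, below the pocket's centre; +x points to the hood, back edge at x = +40 mm. Four 6 mm steel pins at x, y = +-20.9 mm, 46 mm above the underside, top 8 mm tapered, leave 53 mm for the 50 mm parts; gaps between pins 36 mm, towards +-x and +-y
- tray_pocket (a point): centre of the pocket's floor, 10 mm above the tray's underside
- tray_knob (a point): on the axis of the tray's upright round aluminium knob (16 mm thick, top 49 mm above the tray's underside), 70 mm in front of the pocket's centre; the point is 32 mm above the tray's underside, a good height to grip
- housing: loose grey plastic sensor housing, round, 50 mm across, 12 mm high, already standing in the pocket. Origin: centre of its underside, z up
- spacer: loose plain steel ring, 50 mm outside, 35 mm inside, 10 mm high, lying flat on the bare bench left of the mat (its place and the disc's may be swapped; fingers have most room on its +-y sides, as a 62 mm high control box stands behind, at x over 0.52, y 0.23 to 0.36 m). Origin: centre of its underside, z up. Seated on the housing its underside is 22 mm above the tray's underside
- window_disc: loose steel disc, 50 mm across, 8 mm high, closed, with a 24 mm glass window in its top and three small screws round it, lying flat with the glass up to the left of the mat. Origin: centre of its underside, z up. Seated on the ring its underside is 32 mm above the tray's underside and its top is 9 mm below the hood's roof when the tray is pushed in
- tape_ring: bystander: amber tape roll, 60 mm across, 10 mm high
- screw_dish: bystander: small steel dish of screws, 70 mm across
- usb_board: bystander: small circuit board with a socket, 22 x 41 mm, far left on the bench
- spare_board_a: bystander: flat circuit board, 30 x 52 mm, lying on the raised ribbed strip at the mat's left edge, nearer the front than the tweezers
- tweezers_steel: bystander: steel tweezers, 126 mm, lying on the raised ribbed strip at the mat's left edge (8.5 mm high, between y = 0.16 and 0.205 m)

How it is judged:
By the outcome, as a careful person would: the job done as asked, in the order asked, and still so for the second after the job is handed in, while the arm keeps its last pose, push and grip.
It also fails if it takes over 64 s, if anything falls off the work surface, if the arm or the gripper's body presses on something with over 40 N, if the wrist force passes 120 N, or if a joint passes its speed limit or range.

ROBOT

A 7-joint arm with a two-finger parallel gripper is mounted at the origin on a cart in front of the work surface, level with it; the furniture and walls round the work are solid. World frame = base frame: x ahead of the robot, y to its left, z up, the work surface at z = 0. Lengths are in m, angles in rad, forces in N, time in s.
With the tool pointing down it reaches from about 0.425 to 0.95 m from the base axis. Payload 4.7 kg.
Tool frame: the origin (TCP) lies between the finger pads; the fingertips stand 17 mm ahead of it and the grasp point (between the pads) lies 2 mm behind it; z points along the fingers, y is the line along which they close (so a half turn about z gives the same grasp; the last joint's range is limited). The gripper opens to 87 mm and grips with 3 to 60 N. Pads are 19 mm wide; open, the fingers measure 117 mm over their backs; the gripper's body (75 mm by 190 mm) begins 51 mm behind the grasp point.
Start: joints at [1.144, 0.469, -0.049, 1.532, 0.024, 1.141, -0.082], TCP at [0.262, -0.622, 0.24] pointing down, gripper open.
Joint ranges: [-2.59, 2.59], [-0.33, 1.99], [-1.39, 1.29], [0.1, 2.45], [-1.04, 4.18], [0.21, 1.99], [-2.66, 2.66]. Speed limits (rad/s): [2.57, 2.57, 3.14, 3.14, 3.14, 3.14, 3.14].

INTERFACE

Orientations are given as a unit quaternion [x, y, z, w].
In Python, from station import arm gives the robot as it stands.
- The arm moves only by the tool play_rows, never from a script. Its argument "targets" is a list of rows, each a list of 3 entries, a list of its own where there are three numbers: the shift along the tool's x, y, z in mm, then the turn, a rotation vector about the tool's x, y, z in rad, then the closure, from 0 (fully open) to 1 (shut). A call has 1 to 10 rows; each row shifts and turns the commanded pose from where the row before left it, along the tool's axes as they then stand; what a row does not reach is not made up. A row lasts 1/10 s, in which the tool goes at most 50 mm and 8.59 degrees, less where a joint would pass 70% of its speed; a pose out of reach is approached as far as the arm can. A call with a gripper value outside its range is refused whole. The fingers move at their own pace and stop on an object; "grip_force" is the grip in N (left out, the last holds). Time passes only in rows, so rows that do not move let the fingers close. It gives the time, the measured TCP pose, the force, the opening and the grip force at its end, in the units of the state.
- arm.read_state(): the state, without advancing time (a new reading comes with each control period).
- arm.grab_frame(name): name is "side" or "top"; returns a dict with "pixels" (420x560x3 uint8, red, green, blue), "range_z" (420x560 float32, m along the optical axis (not along the pixel's ray), 0 where there is no reading), "camera_matrix" (3x3 intrinsics, pixels), "dist_coeffs" ([k1, k2, p1, p2, k3] as OpenCV has them; the pictures are not rectified), "extrinsics" (4x4, takes a point from camera to world coordinates). Camera axes: x right, y up, looking along -z (the intrinsics and any distortion apply to the point x, -y, -z); pixel columns grow to the right and rows downward; lengths in m; the calibration is good to about 2 mm. A picture is of the moment at which its call begins.
- arm.sign_off(): hands the job in; it is judged then, once.
Trained networks look in a picture, given as the dict that the camera call returned (one of the last four; its "shot" number tells which), for a name from the list of things; names that differ only in an ending like _2 or _b are one class to them, and where a whole thing is asked for, a point or a joint stands for the part that bears it (a point fixed in the world has none). Each returns a list of dicts, best first, with "conf" (0 to 1); they miss things now and then, are a little off and sometimes report something else, mostly with a low value. They report only what shows in the picture. A call takes as long as a camera call.
- arm.silhouettes(query, picture): "pixels" (420x560 bool, what is visible of it) and "bbox" ([left, top, right, bottom] in pixels, round what is visible of it).
The state is a dict: "clock": time; "q": joint angles; "dq": joint speeds; "joint_torque": joint torques, N m; "tcp_pos": TCP position; "tool_rot": TCP orientation; "ft_force": force on the tool from outside, world axes, zero at the start; "ft_torque": the same for the moment, N m; "gripper_width": finger opening in m; "grip_force": force on a finger pad.
Only numpy, scipy, OpenCV 4.12 (cv2) and the standard library are available. Lean on these libraries where they do the work, as an engineer would, in place of code of your own. Each camera call takes 0.05 s, during which the arm holds its last target. There are 200 camera calls.

## Working session

There is one attempt and no reset: what is moved stays moved. The work goes in short steps, Python scripts to look and compute and a tool call to move; the robot and the scene stay as the last step left them, time stands still between calls to the robot, and variables do not carry over. Pictures are saved under pics/ and viewed, at most 10 in all, crops included, and the job is handed in when it is done.

Besides the shell and the picture viewer there is one more tool, called as a command line: name --argument value ..., lists and objects as JSON in quotes. play_rows: Moves the arm, as the interface text tells. Its arguments: {"type":"object","properties":{"targets":{"type":"array"},"grip_force":{"type":"number"}},"required":["targets"]}

```bash
mkdir -p pics; ls
cat > h.py <<'E'
import numpy as np, cv2
from station import arm
def save(f,name): cv2.imwrite('pics/'+name,cv2.cvtColor(f['pixels'],cv2.COLOR_RGB2BGR))
def cloud(f,mask):
    r,c=np.nonzero(mask&(f['range_z']>0)); d=f['range_z'][r,c]
    u=cv2.undistortPoints(np.stack([c,r],1).astype(np.float64)[:,None],np.array(f['camera_matrix']),np.array(f['dist_coeffs'],float))[:,0]
    p=np.stack([u[:,0]*d,-u[:,1]*d,-d,np.ones_like(d)],1)
    return (p@np.array(f['extrinsics']).T)[:,:3]
def find(name,f,verbose=True):
    s=arm.silhouettes(name,f)
    return s
E
python3 - <<'E'
from h import *
s=arm.read_state(); print({k:np.round(v,3) if not isinstance(v,dict) else v for k,v in s.items()})
for cam in ['top','side']:
    f=arm.grab_frame(cam); save(f,cam+'0.png')
    for n in ['fixture','tray','housing','spacer','window_disc','tray_knob']:
        for d in arm.silhouettes(n,f)[:2]:
            p=cloud(f,d['pixels'])
            print(cam,n,round(d['conf'],2),np.round(d['bbox']),len(p),np.round(np.median(p,0),4) if len(p) else '',np.round(np.percentile(p,[2,98],axis=0),3).tolist() if len(p) else '')
E
```

```text
pics
{'clock': np.float64(0.0), 'q': array([ 1.144,  0.469, -0.049,  1.534,  0.024,  1.141, -0.082]), 'dq': array([ 0.001, -0.001,  0.002,  0.002, -0.001,  0.002,  0.   ]), 'joint_torque': array([-0.0000e+00, -5.0798e+01, -8.1000e-02, -2.3616e+01, -6.1000e-02,
        3.8000e-02,  0.0000e+00]), 'tcp_pos': array([ 0.261, -0.622,  0.238]), 'tool_rot': array([ 0.98 ,  0.198, -0.   , -0.001]), 'ft_force': array([0.071, 0.114, 0.263]), 'ft_torque': array([0.02 , 0.005, 0.046]), 'grip_force': np.float64(0.0), 'gripper_width': np.float64(0.087)}
top fixture 0.96 [386. 158. 442. 274.] 3697 [0.5665 0.0677 0.0751] [[0.432, 0.016, 0.007], [0.635, 0.112, 0.086]]
top tray 0.77 [392. 216. 428. 280.] 1598 [0.4518 0.0713 0.022 ] [[0.406, 0.031, 0.018], [0.526, 0.101, 0.06]]
top housing 0.71 [400. 221. 425. 246.] 445 [0.4885 0.0645 0.0317] [[0.466, 0.043, 0.027], [0.509, 0.089, 0.037]]
top spacer 0.59 [295. 234. 322. 262.] 286 [0.4696 0.2763 0.0084] [[0.448, 0.253, -0.002], [0.494, 0.301, 0.012]]
top spacer 0.23 [323. 176. 380. 185.] 36 [0.6115 0.1818 0.014 ] [[0.603, 0.124, -0.002], [0.619, 0.241, 0
[... 663 characters left out ...]
, [0.504, 0.3, 0.012]]
side housing 0.63 [376. 174. 400. 194.] 282 [0.4849 0.0672 0.0324] [[0.462, 0.044, 0.023], [0.508, 0.09, 0.037]]
side housing 0.36 [367. 165. 424. 211.] 904 [0.4362 0.0754 0.0232] [[0.403, 0.034, 0.015], [0.523, 0.103, 0.061]]
side spacer 0.56 [306. 222. 329. 238.] 251 [0.4626 0.2803 0.008 ] [[0.444, 0.257, -0.0], [0.488, 0.3, 0.012]]
side spacer 0.46 [271. 243. 298. 263.] 417 [0.4559 0.3679 0.0073] [[0.434, 0.343, 0.001], [0.48, 0.39, 0.01]]
side window_disc 0.58 [273. 241. 298. 261.] 433 [0.4568 0.3682 0.0073] [[0.435, 0.343, 0.001], [0.483, 0.39, 0.01]]
side tray_knob 0.83 [367. 167. 426. 211.] 854 [0.4367 0.0757 0.0232] [[0.403, 0.036, 0.015], [0.522, 0.103, 0.06]]
```

```bash
python3 -c "
import cv2,numpy as np
print(cv2.imread('pics/top0.png').shape)"
```

```text
(420, 560, 3)
```

Run:
```python
import cv2
a=cv2.imread('pics/top0.png')[140:300,220:460]; cv2.imwrite('pics/c1.png',cv2.resize(a,None,fx=3.3,fy=3.3,interpolation=cv2.INTER_CUBIC))
a=cv2.imread('pics/side0.png')[120:280,240:460]; cv2.imwrite('pics/c2.png',cv2.resize(a,None,fx=3.5,fy=3.5,interpolation=cv2.INTER_CUBIC))
```

```text
(no output)
```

View pics/c1.png

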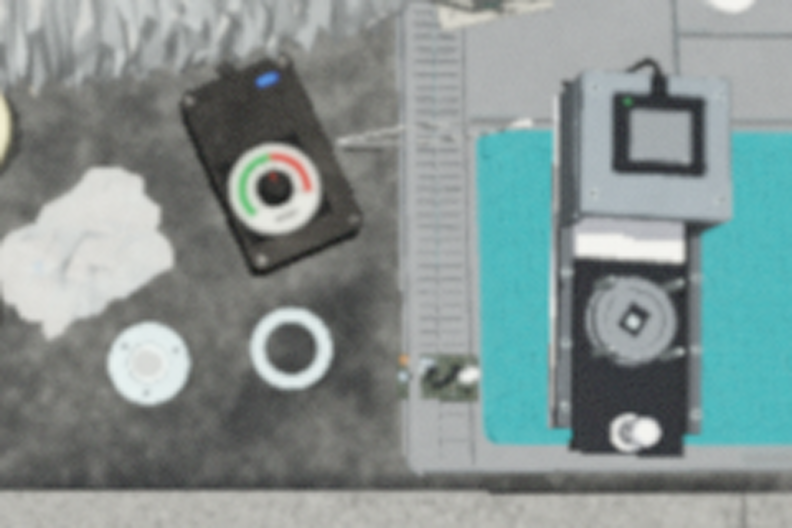

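View pics/c2.png

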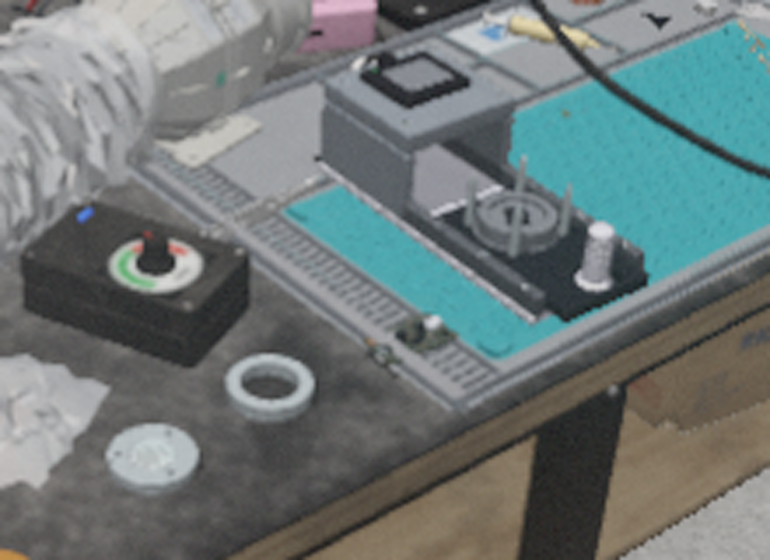

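Run:
```python
from h import *
f=arm.grab_frame('top'); g=arm.grab_frame('side')
F=np.ones((420,560),bool)
print(f['extrinsics'],g['extrinsics'])
A=cloud(f,F); B=cloud(g,F)
for nm,P in (('top',A),('side',B)):
    m=(P[:,0]>.3)&(P[:,0]<1.0)&(P[:,1]>-.75)&(P[:,1]<.02)&(P[:,2]>.05)
    Q=P[m]
    for x0 in np.arange(.3,1.0,.1):
        for y0 in np.arange(-.7,.02,.1):
            k=(Q[:,0]//.1==x0//.1+0)&(abs(Q[:,0]-x0-.05)<.05)&(abs(Q[:,1]-y0-.05)<.05)
            if k.sum()>2: print(nm,np.round([x0,y0],2),k.sum(),np.round(Q[k].min(0),3),np.round(Q[k].max(0),3))
import pickle
def circ(P,z,r):
    k=abs(P[:,2]-z)<.003; Q=P[k][:,:2]
    c,R=cv2.minEnclosingCircle(Q.astype(np.float32)); return np.round(Q.mean(0),4),np.round(c,4),round(R,4),k.sum()
for nm,fr in (('top',f),('side',g)):
    for n,z,r in (('spacer',.010,.025),('window_disc',.008,.025),('housing',.035,.025)):
        for d in arm.silhouettes(n,fr)[:2]:
            try: print(nm,n,round(d['conf'],2),circ(cloud(fr,d['pixels']),z,r))
            except Exception as e: print(e)
for nm,P in (('top',A),('side',B)):
    k=(P[:,0]>.45)&(P[:,0]<.53)&(P[:,1]>.02)&(P[:,1]<.11)&(P[:,2]>.042); print(nm,'pins',np.round(P[k],4).tolist()[:40])
    k=(P[:,0]>.39)&(P[:,0]<.45)&(P[:,1]>.04)&(P[:,1]<.10)&(P[:,2]>.055); print(nm,'knob',k.sum(),np.round(P[k].mean(0),4),np.round(P[k].min(0),4),np.round(P[k].max(0),4))
    k=(P[:,0]>.5)&(P[:,0]<.66)&(P[:,1]>-.01)&(P[:,1]<.14)&(P[:,2]>.072)&(P[:,2]<.095)
    print(nm,'hood',cv2.minAreaRect(P[k][:,:2].astype(np.float32)),np.median(P[k][:,2]))
    k=(P[:,0]>.39)&(P[:,0]<.53)&(P[:,1]>.01)&(P[:,1]<.13)&(abs(P[:,2]-.023)<.002)
    print(nm,'tray',cv2.minAreaRect(P[k][:,:2].astype(np.float32)))
```

```text
[[ 0.00476057  0.98549296 -0.16964951  0.39334105]
 [-0.99992106  0.00666401  0.01065224  0.33135314]
 [ 0.01162826  0.1695854   0.98544689  0.94426459]
 [ 0.          0.          0.          1.        ]] [[-0.57557664  0.47705191 -0.66417844 -0.12923254]
 [-0.81761477 -0.35037272  0.45688624  0.77214773]
 [-0.01475155  0.80601515  0.59171105  0.63298615]
 [ 0.          0.          0.          1.        ]]
top [ 0.4 -0.1] 94 [ 0.461 -0.08   0.05 ] [ 0.499 -0.043  0.076]
top [ 0.6 -0.2] 576 [ 0.603 -0.157  0.14 ] [ 0.7   -0.101  0.213]
top [ 0.6 -0.1] 1177 [ 0.6   -0.1    0.141] [ 0.7   -0.012  0.327]
top [ 0.6 -0. ] 60 [0.6   0.012 0.073] [0.633 0.02  0.081]
top [ 0.7 -0.2] 1350 [ 0.7   -0.18   0.106] [ 0.8   -0.115  0.214]
top [ 0.7 -0.1] 1216 [ 0.7   -0.073  0.051] [ 0.8   -0.     0.421]
top [ 0.7 -0. ] 473 [0.744 0.    0.052] [0.8   0.02  0.422]
top [ 0.8 -0.2] 960 [ 0.8   -0.198  0.05 ] [ 0.876 -0.113  0.233]
top [ 0.8 -0.1] 558 [ 0.801 -0.059  0.051] [ 0.899 -0.     0.132]
top [ 0.8 -0. ] 132 [0.8   0.    0.051] [0.827 0.016 0.082]
top [ 0.9 -0.3] 83 [ 0.913 -0.23   0.05 ] [ 0.9
[... 4661 characters left out ...]
.0852, 0.0482], [0.4653, 0.0477, 0.0549], [0.4639, 0.0461, 0.055], [0.509, 0.088, 0.0451], [0.5076, 0.0864, 0.0452], [0.5075, 0.0833, 0.0441], [0.4654, 0.047, 0.052], [0.4652, 0.044, 0.051], [0.509, 0.0877, 0.0424], [0.4632, 0.0492, 0.0514], [0.4673, 0.041, 0.0462], [0.4679, 0.0464, 0.0453]]
side knob 41 [0.4156 0.0709 0.0596] [0.4087 0.0611 0.0552] [0.4231 0.0777 0.0627]
side hood ((0.5914660096168518, 0.06038167327642441), (0.09508658945560455, 0.10042735189199448), 87.64421844482422) 0.07840354378688708
side tray ((0.46417590975761414, 0.0675773024559021), (0.09334604442119598, 0.12861604988574982), 88.43196105957031)<stdin>:16: RuntimeWarning: Mean of empty slice.
  ret = um.true_divide(
```

View pics/side0.png

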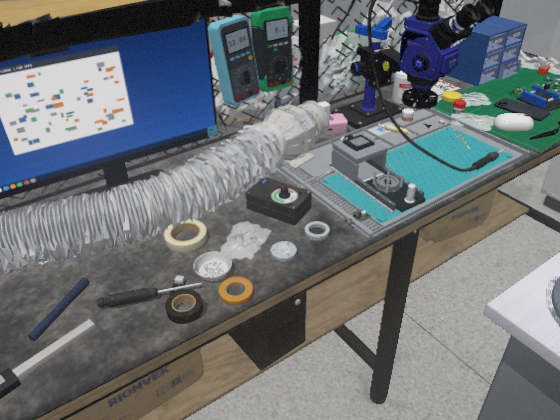

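View pics/top0.png

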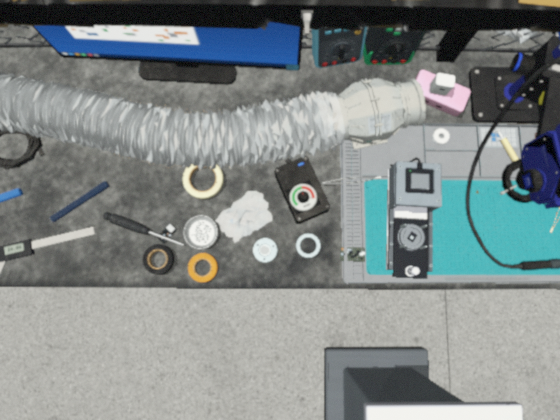

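Run:
```python
from h import *
for nm in ('top','side'):
    f=arm.grab_frame(nm); P=cloud(f,np.ones((420,560),bool))
    P=P[(P[:,0]>.35)&(P[:,0]<.68)&(P[:,1]>-.4)&(P[:,1]<.01)&(P[:,2]>.02)]
    c=np.floor(P/.04).astype(int); u,n=np.unique(c,axis=0,return_counts=True)
    print(nm,[(np.round(a*.04+.02,2).tolist(),int(b)) for a,b in zip(u,n) if b>4])
```

```text
top [([0.42, -0.26, 0.02], 18), ([0.42, -0.22, 0.02], 73), ([0.42, -0.18, 0.02], 74), ([0.42, -0.14, 0.02], 14), ([0.42, -0.1, 0.02], 21), ([0.46, -0.1, 0.02], 38), ([0.46, -0.1, 0.06], 18), ([0.46, -0.06, 0.06], 53), ([0.5, -0.1, 0.22], 7), ([0.5, -0.1, 0.26], 72), ([0.5, -0.06, 0.06], 69), ([0.5, -0.02, 0.06], 9), ([0.5, -0.02, 0.1], 21), ([0.54, -0.14, 0.14], 16), ([0.54, -0.1, 0.14], 180), ([0.54, -0.1, 0.22], 91), ([0.54, -0.1, 0.26], 315), ([0.54, -0.1, 0.3], 153), ([0.54, -0.06, 0.14], 16), ([0.54, -0.06, 0.22], 10), ([0.54, -0.06, 0.26], 284), ([0.54, -0.06, 0.3], 56), ([0.54, -0.02, 0.1], 101), ([0.58, -0.1, 0.14], 131), ([0.58, -0.1, 0.18], 79), ([0.58, -0.1, 0.22], 23), ([0.58, -0.1, 0.26], 6), ([0.58, -0.1, 0.3], 134), ([0.58, -0.06, 0.14], 103), ([0.58, -0.06, 0.22], 95), ([0.58, -0.06, 0.26], 396), ([0.58, -0.06, 0.3], 292), ([0.58, -0.02, 0.1], 5), ([0.58, -0.02, 0.14], 110), ([0.62, -0.1, 0.14], 125), ([0.62, -0.1, 0.3], 26), ([0.62, -0.06, 0.14], 6), ([0.62, -0.06, 0.22], 91), ([0.62, -0.06, 0.26], 193), ([0.62, -0.06, 0.3], 261), ([0.62, -0.06, 0.34], 13), ([0.62, -
[... 1892 characters left out ...]
22], 104), ([0.58, -0.06, 0.26], 210), ([0.58, -0.06, 0.3], 154), ([0.58, -0.02, 0.14], 73), ([0.62, -0.38, 0.02], 46), ([0.62, -0.38, 0.06], 22), ([0.62, -0.14, 0.14], 8), ([0.62, -0.1, 0.14], 69), ([0.62, -0.1, 0.18], 5), ([0.62, -0.1, 0.3], 17), ([0.62, -0.1, 0.34], 82), ([0.62, -0.1, 0.38], 7), ([0.62, -0.06, 0.22], 65), ([0.62, -0.06, 0.26], 142), ([0.62, -0.06, 0.3], 128), ([0.62, -0.06, 0.34], 22), ([0.62, -0.02, 0.14], 8), ([0.62, -0.02, 0.18], 74), ([0.62, -0.02, 0.22], 13), ([0.66, -0.38, 0.02], 38), ([0.66, -0.38, 0.06], 42), ([0.66, -0.14, 0.18], 14), ([0.66, -0.14, 0.22], 22), ([0.66, -0.1, 0.18], 7), ([0.66, -0.1, 0.22], 7), ([0.66, -0.02, 0.22], 57), ([0.66, -0.02, 0.26], 63)]
```

play_rows --targets '[[[0,0,0],[0,0,-0.144],0],[[0,0,0],[0,0,-0.144],0],[[0,0,0],[0,0,-0.144],0],[[0,0,0],[0,0,-0.144],0],[[0,0,0],[0,0,-0.144],0],[[0,0,0],[0,0,-0.144],0],[[0,0,0],[0,0,-0.144],0],[[0,0,0],[0,0,-0.144],0],[[0,0,0],[0,0,-0.144],0],[[0,0,0],[0,0,-0.144],0]]'

```text
clock: 2.2
tcp_pos: [0.2614, -0.6224, 0.2396]
tool_rot: [0.604, 0.797, -0.0, 0.0]
ft_force: [0.2, -0.1, -1.0]
gripper_width: 0.0871
grip_force: 0.0
```

play_rows --targets '[[[0,0,0],[0,0,-0.144],0],[[0,0,0],[0,0,-0.144],0],[[0,0,0],[0,0,-0.144],0],[[0,0,0],[0,0,-0.144],0],[[0,0,0],[0,0,-0.144],0],[[0,0,0],[0,0,-0.144],0],[[0,0,0],[0,0,-0.144],0],[[0,0,0],[0,0,-0.144],0],[[0,0,0],[0,0,-0.144],0]]'

```text
clock: 3.1
tcp_pos: [0.2613, -0.6224, 0.2396]
tool_rot: [0.001, 1.0, -0.0, -0.0]
ft_force: [0.6, 0.4, -0.3]
gripper_width: 0.0873
grip_force: 0.0
```

play_rows --targets '[[[-10,45,0],[0,0,0],0.1],[[-10,45,0],[0,0,0],0.1],[[-10,45,0],[0,0,0],0.1],[[-10,45,0],[0,0,0],0.1],[[-10,45,0],[0,0,0],0.1],[[-10,45,0],[0,0,0],0.1],[[-10,45,0],[0,0,0],0.1],[[-10,45,0],[0,0,0],0.1],[[-10,45,0],[0,0,0],0.1],[[-10,45,0],[0,0,0],0.1]]'

```text
clock: 4.1
tcp_pos: [0.3652, -0.1714, 0.2399]
tool_rot: [0.004, 1.0, -0.001, 0.0]
ft_force: [0.3, -0.5, 1.1]
gripper_width: 0.0784
grip_force: 0.0
```

play_rows --targets '[[[0,45,0],[0,0,0],0.1],[[0,45,0],[0,0,0],0.1],[[0,45,0],[0,0,0],0.1],[[0,45,0],[0,0,0],0.1],[[0,45,0],[0,0,0],0.1],[[-10,45,0],[0,0,0],0.1],[[-20,45,0],[0,0,0],0.1],[[-25,45,10],[0,0,0],0.1],[[-25,45,20],[0,0,0],0.1],[[-25,44,40],[0,0,0],0.1]]'

```text
clock: 5.1
tcp_pos: [0.463, 0.2535, 0.1823]
tool_rot: [0.004, 1.0, 0.001, 0.001]
ft_force: [-0.2, -0.5, 1.5]
gripper_width: 0.0781
grip_force: 0.0
```

Run:
```python
from h import *
s=arm.read_state(); print(np.round(s['q'],2),np.round(s['tcp_pos'],4),s['tool_rot'])
```

```text
[ 0.23  0.5  -1.06  1.91  0.51  1.03  0.51] [0.463  0.2535 0.1823] [0.00369863 0.9999915  0.00126463 0.00131127]
```

play_rows --targets '[[[-4,0,0],[0,0,0],0.12],[[0,0,35],[0,0,0],0.12],[[0,0,35],[0,0,0],0.12],[[0,0,30],[0,0,0],0.12],[[0,0,20],[0,0,0],0.12],[[0,0,0],[0,0,0],0.12],[[0,0,0],[0,0,0],0.12]]'

```text
clock: 5.8
tcp_pos: [0.4652, 0.25, 0.0631]
tool_rot: [0.004, 1.0, 0.0, 0.0]
ft_force: [-1.1, -0.4, 0.4]
gripper_width: 0.0765
grip_force: 0.0
```

play_rows --targets '[[[-3,14,0],[0,0,0],0.12],[[-2,13,0],[0,0,0],0.12],[[0,0,0],[0,0,0],0.12]]'

```text
clock: 6.1
tcp_pos: [0.4706, 0.2808, 0.0638]
tool_rot: [0.002, 1.0, 0.002, 0.001]
ft_force: [0.2, 0.2, -0.5]
gripper_width: 0.0765
grip_force: 0.0
```

Run:
```python
from h import *
s=arm.read_state(); print(np.round(s['q'],2),np.round(s['tcp_pos'],4),s['tool_rot'])
f=arm.grab_frame('side'); save(f,'s1.png')
t=arm.grab_frame('top')
a=cv2.imread('pics/s1.png')[150:290,230:420]; b=cv2.cvtColor(t['pixels'],cv2.COLOR_RGB2BGR)[150:290,230:420]
cv2.imwrite('pics/s1c.png',cv2.resize(np.hstack([a,b]),None,fx=2.1,fy=2.1,interpolation=cv2.INTER_CUBIC))
```

```text
[ 0.05  0.67 -0.9   1.96  0.7   0.86  0.34] [0.4706 0.2808 0.0638] [0.00244856 0.99999413 0.00210698 0.00114467]
```

View pics/s1c.png

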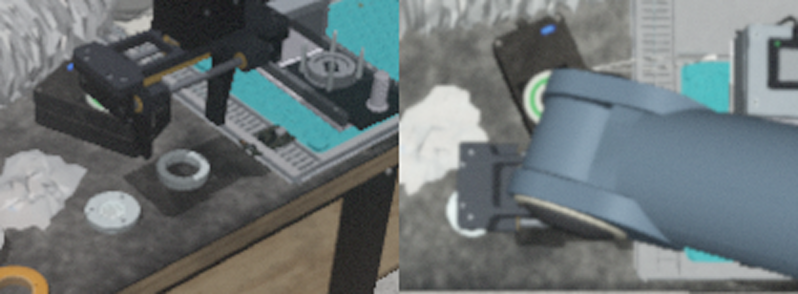

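play_rows --targets '[[[0,-4,15],[0,0,0],0.12],[[0,0,15],[0,0,0],0.12],[[0,0,10],[0,0,0],0.12],[[0,0,3],[0,0,0],0.12],[[0,0,0],[0,0,0],0.12]]'

```text
clock: 6.7
tcp_pos: [0.4693, 0.2729, 0.0184]
tool_rot: [0.003, 1.0, -0.0, -0.001]
ft_force: [0.2, -0.3, 0.1]
gripper_width: 0.0764
grip_force: 0.0
```

play_rows --targets '[[[0,3,0],[0,0,0],0.12],[[0,0,-1],[0,0,0],0.35],[[0,0,0],[0,0,0],1],[[0,0,0],[0,0,0],1],[[0,0,0],[0,0,0],1],[[0,0,0],[0,0,0],1],[[0,0,0],[0,0,0],1],[[0,0,0],[0,0,0],1]]' --grip_force 20

```text
clock: 7.5
tcp_pos: [0.4699, 0.2762, 0.0203]
tool_rot: [0.004, 1.0, 0.0, -0.0]
ft_force: [0.2, -0.2, 0.7]
gripper_width: 0.0489
grip_force: 20.0
```

play_rows --targets '[[[0,0,-10],[0,0,0],1],[[0,0,-30],[0,0,0],1],[[0,0,-40],[0,0,0],1],[[0,0,-40],[0,0,0],1],[[0,0,-20],[0,0,0.1],1],[[0,0,0],[0,0,0.145],1],[[0,0,0],[0,0,0.145],1],[[0,0,0],[0,0,0.145],1],[[0,0,0],[0,0,0.145],1],[[0,0,0],[0,0,0.145],1]]'

```text
clock: 8.5
tcp_pos: [0.4696, 0.2763, 0.1608]
tool_rot: [0.407, 0.914, 0.0, -0.0]
ft_force: [0.3, 0.0, -0.2]
gripper_width: 0.0492
grip_force: 20.0
```

play_rows --targets '[[[0,0,0],[0,0,0.145],1],[[0,0,0],[0,0,0.145],1],[[0,0,0],[0,0,0.145],1],[[0,0,0],[0,0,0.145],1],[[0,0,0],[0,0,0.145],1],[[0,0,0],[0,0,0.06],1],[[0,0,0],[0,0,0],1]]'

```text
clock: 9.2
tcp_pos: [0.4696, 0.2765, 0.1608]
tool_rot: [0.723, 0.691, 0.0, -0.0]
ft_force: [-0.0, -0.1, 0.1]
gripper_width: 0.0492
grip_force: 20.0
```

```bash
cat >> h.py <<'E'
def st():
    s=arm.read_state(); q=s['tool_rot']; print('t',round(float(s['clock']),2),'q',np.round(s['q'],2),'p',np.round(s['tcp_pos'],4),'yaw',round(2*np.degrees(np.arctan2(q[1],q[0])),2),'zw',np.round(q[2:],4),'F',np.round(s['ft_force'],1),'w',s['gripper_width'],s['grip_force'])
E
python3 -c "
from h import *
st()"
```

```text
t 9.2 q [-0.11  0.42 -0.64  1.9   0.31  0.92 -0.94] p [0.4696 0.2765 0.1608] yaw 87.4 zw [ 0.0002 -0.0001] F [-0.  -0.1  0.1] w 0.04924902338408555 20.000777542591095
```

play_rows --targets '[[[-20,3,0],[0,0,0],1],[[-38,5,0],[0,0,0],1],[[-38,5,0],[0,0,0],1],[[-38,5,0],[0,0,0],1],[[-38,5,0],[0,0,0],1],[[-28,4,0],[0,0,0],1],[[-10,0,0],[0,0,0],1],[[0,0,0],[0,0,0],1]]'

```text
clock: 10.0
tcp_pos: [0.4871, 0.0642, 0.1603]
tool_rot: [0.724, 0.69, -0.0, -0.0]
ft_force: [-0.6, 0.4, 0.9]
gripper_width: 0.0488
grip_force: 20.0
```

Run:
```python
from h import *
st()
f=arm.grab_frame('side'); save(f,'s2.png')
for n,z in (('spacer',None),('housing',None)):
    for d in arm.silhouettes(n,f)[:2]:
        p=cloud(f,d['pixels']); print(n,round(d['conf'],2),d['bbox'],np.round(np.median(p,0),4),np.round(np.percentile(p,[3,97],axis=0),3).tolist())
a=f['pixels'][100:250,290:490,::-1]
cv2.imwrite('pics/s2c.png',cv2.resize(a,None,fx=3.5,fy=3.5,interpolation=cv2.INTER_CUBIC))
```

```text
t 10.0 q [ 0.29  0.33 -0.61  2.02  0.24  0.87 -0.5 ] p [0.4871 0.0642 0.1603] yaw 87.24 zw [-0.0001 -0.0002] F [-0.6  0.4  0.9] w 0.048845947730352404 19.99982088804245
spacer 0.76 [380.3, 132.4, 401.1, 144.6] [0.4923 0.0762 0.1458] [[0.466, -0.128, 0.003], [0.669, 0.09, 0.149]]
housing 0.74 [378.2, 173.1, 399.9, 191.0] [0.485  0.0681 0.0324] [[0.463, 0.042, 0.023], [0.514, 0.091, 0.05]]
housing 0.45 [331.4, 135.1, 426.4, 211.4] [0.5629 0.087  0.0411] [[0.428, 0.021, 0.011], [0.627, 0.113, 0.086]]
```

View pics/s2c.png

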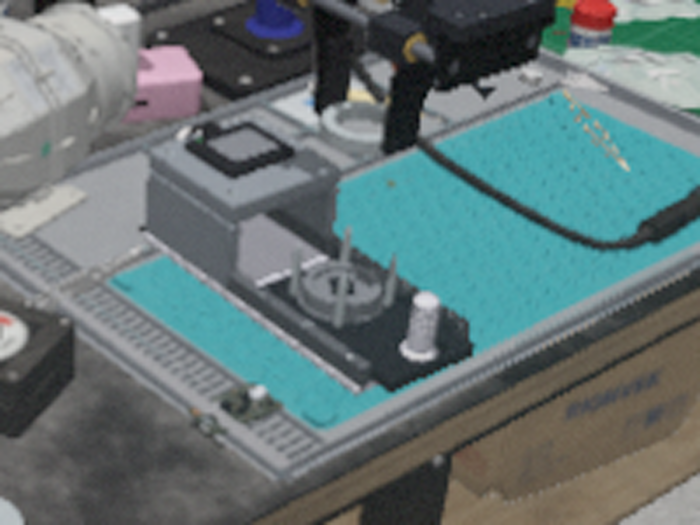

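play_rows --targets '[[[1,0,25],[0,0,0],1],[[0,0,25],[0,0,0],1],[[0,0,20],[0,0,0],1],[[0,0,3],[0,0,0],1],[[0,0,0],[0,0,0],1]]'

```text
clock: 10.65
tcp_pos: [0.4869, 0.0678, 0.087]
tool_rot: [0.722, 0.691, -0.0, -0.001]
ft_force: [0.4, 0.6, 0.6]
gripper_width: 0.0493
grip_force: 20.0
```

```bash
cat > fit.py <<'E'
from h import *
from scipy.optimize import least_squares
def pins(f):
    P=cloud(f,np.ones((420,560),bool)); out=[]
    return P
def fitc(Q,r,c0):
    # robust fit of a filled/annular shape: outer-edge points only, by direction
    return c0
def proj(f,X):
    T=np.linalg.inv(np.array(f['extrinsics'])); p=np.c_[X,np.ones(len(X))]@T.T
    p=np.stack([p[:,0],-p[:,1],-p[:,2]],1)
    return cv2.projectPoints(p,np.zeros(3),np.zeros(3),np.array(f['camera_matrix']),np.array(f['dist_coeffs'],float))[0][:,0]
E
python3 - <<'E'
from fit import *
st()
f=arm.grab_frame('side')
s=arm.read_state()['tcp_pos']
P=cloud(f,np.ones((420,560),bool))
zt=s[2]-.0203+.010
k=(np.hypot(P[:,0]-s[0],P[:,1]-s[1])<.04)&(abs(P[:,2]-zt)<.0035)
print('ringtop',k.sum(),np.round(P[k].mean(0),4),np.round(P[k].min(0),4),np.round(P[k].max(0),4))
# overlays: ring outer top circle at tcp, pins from pocket estimate
img=cv2.resize(f['pixels'][110:220,340:440,::-1],None,fx=6,fy=6,interpolation=cv2.INTER_CUBIC)
def draw(X,col):
    for u,v in proj(f,X):
        cv2.circle(img,(int((u-340+.5)*6),int((v-110+.5)*6)),1,col,-1)
a=np.linspace(0,6.28,90)
circ=lambda c,z,r:np.c_[c[0]+r*np.cos(a),c[1]+r*np.sin(a),0*a+z]
draw(circ(s,zt,.025),(0,0,255)); draw(circ(s,zt,.0175),(0,0,255))
c=np.array([.487,.0657]); draw(circ(c,.035,.025),(0,255,0))
R=np.array([[1,.041],[-.041,1]])
for sx in (-1,1):
    for sy in (-1,1):
        q=c+R@np.array([sx,sy])*.0209
        draw(np.array([[q[0],q[1],z] for z in np.linspace(.023,.059,12)]),(0,255,255))
cv2.imwrite('pics/s3.png',img)
E
```

```text
t 10.65 q [ 0.23  0.43 -0.55  2.08  0.34  0.72 -0.59] p [0.4869 0.0678 0.087 ] yaw 87.49 zw [-0.0001 -0.0008] F [0.4 0.6 0.6] w 0.0493080033659007 20.000058710575104
ringtop 159 [0.488  0.074  0.0767] [0.4524 0.0458 0.0739] [0.5222 0.0955 0.0809]
```

View pics/s3.png

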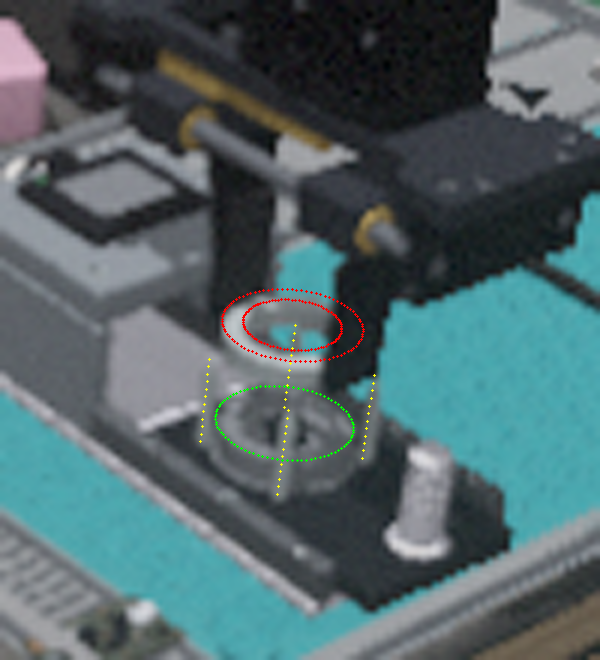

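play_rows --targets '[[[-2.6,0.5,0],[0,0,0],1],[[0,0,4],[0,0,0],1],[[0,0,4],[0,0,0],1],[[0,0,3],[0,0,0],1],[[0,0,0],[0,0,0],1]]' --grip_force 12

```text
clock: 11.2
tcp_pos: [0.4872, 0.0634, 0.0757]
tool_rot: [0.723, 0.69, -0.0, -0.0]
ft_force: [-1.1, -0.3, -0.1]
gripper_width: 0.0493
grip_force: 12.0
```

play_rows --targets '[[[0,0,0],[0,0,0],1],[[0,0,0],[0,0,0],1]]'

```text
clock: 11.4
tcp_pos: [0.4876, 0.0636, 0.0762]
tool_rot: [0.723, 0.691, 0.0, -0.0]
ft_force: [0.1, -0.7, 0.1]
gripper_width: 0.0495
grip_force: 12.0
```

play_rows --targets '[[[0,0,0],[0,0,0],1]]'

```text
clock: 11.5
tcp_pos: [0.4876, 0.0636, 0.0762]
tool_rot: [0.723, 0.691, 0.0, -0.0]
ft_force: [0.1, 0.1, -1.0]
gripper_width: 0.0493
grip_force: 12.0
```

play_rows --targets '[[[1.8,0,0],[0,0,0],1],[[0,0,2],[0,0,0],1],[[0,0,3],[0,0,0],1],[[0,0,3],[0,0,0],1],[[0,0,0],[0,0,0],1]]'

```text
clock: 12.0
tcp_pos: [0.4872, 0.0653, 0.0676]
tool_rot: [0.723, 0.691, -0.0, -0.001]
ft_force: [-0.1, -0.3, -0.2]
gripper_width: 0.0495
grip_force: 12.0
```

play_rows --targets '[[[0,0,0],[0,0,0],1]]'

```text
clock: 12.1
tcp_pos: [0.4875, 0.0654, 0.068]
tool_rot: [0.723, 0.691, -0.0, -0.0]
ft_force: [-0.1, 0.6, -0.8]
gripper_width: 0.0496
grip_force: 12.0
```

play_rows --targets '[[[0,0,3],[0,0,0],1],[[0,0,3],[0,0,0],1],[[0,0,3],[0,0,0],1],[[0,0,2],[0,0,0],1],[[0,0,0],[0,0,0],1],[[0,0,0],[0,0,0],1]]'

```text
clock: 12.7
tcp_pos: [0.4876, 0.0655, 0.0571]
tool_rot: [0.723, 0.691, -0.0, -0.0]
ft_force: [0.4, -0.2, -1.1]
gripper_width: 0.0492
grip_force: 12.0
```

play_rows --targets '[[[0,0,1],[0,0,0],1],[[0,0,1],[0,0,0],1],[[0,0,0],[0,0,0],1]]'

```text
clock: 13.0
tcp_pos: [0.4878, 0.0654, 0.0552]
tool_rot: [0.723, 0.691, 0.0, -0.0]
ft_force: [0.1, -0.8, 1.1]
gripper_width: 0.0491
grip_force: 12.0
```

play_rows --targets '[[[0,0,0.5],[0,0,0],1],[[0,0,0],[0,0,0],0.3],[[0,0,0],[0,0,0],0.3],[[0,0,0],[0,0,0],0.3],[[0,0,-5],[0,0,0],0.3],[[0,0,-20],[0,0,0],0.3],[[0,0,-35],[0,0,0],0.3],[[0,0,-40],[0,0,0],0.3],[[0,0,-10],[0,0,0],0.2]]'

```text
clock: 13.9
tcp_pos: [0.49, 0.0663, 0.1688]
tool_rot: [0.723, 0.691, 0.003, 0.002]
ft_force: [0.2, 0.4, 0.2]
gripper_width: 0.0639
grip_force: 0.0
```

Run:
```python
from fit import *
st()
f=arm.grab_frame('side')
for n in ('spacer','housing','window_disc'):
    for d in arm.silhouettes(n,f)[:2]:
        p=cloud(f,d['pixels']); print(n,round(d['conf'],2),np.round(d['bbox']),np.round(np.median(p,0),4),np.round(np.percentile(p,[3,97],axis=0),3).tolist())
P=cloud(f,np.ones((420,560),bool))
k=(np.hypot(P[:,0]-.487,P[:,1]-.0655)<.022)&(P[:,2]<.1)&(P[:,2]>.03)
print(np.histogram(P[k][:,2],np.arange(.03,.07,.003)))
k&=abs(P[:,2]-.045)<.003;Q=P[k]; print(len(Q),np.linalg.lstsq(np.c_[Q[:,:2]-[.487,.0655],np.ones(len(Q))],Q[:,2],rcond=None)[0])
```

```text
t 13.9 q [ 0.3   0.32 -0.62  2.01  0.24  0.88 -0.5 ] p [0.49   0.0663 0.1688] yaw 87.35 zw [0.003  0.0021] F [0.2 0.4 0.2] w 0.06385653290679104 0.0
spacer 0.73 [377. 175. 401. 187.] [0.4882 0.0659 0.0432] [[0.462, 0.045, 0.035], [0.509, 0.092, 0.047]]
spacer 0.23 [374. 175. 396. 192.] [0.4807 0.0712 0.0306] [[0.462, 0.049, 0.023], [0.506, 0.09, 0.035]]
housing 0.68 [377. 174. 399. 193.] [0.4797 0.0696 0.0308] [[0.462, 0.049, 0.023], [0.506, 0.09, 0.044]]
housing 0.47 [374. 173. 400. 186.] [0.4881 0.0673 0.0432] [[0.462, 0.044, 0.035], [0.509, 0.091, 0.047]]
window_disc 0.79 [272. 241. 298. 260.] [0.456  0.3679 0.0072] [[0.435, 0.345, 0.002], [0.481, 0.39, 0.01]]
(array([34, 25, 17, 16, 45, 26,  0,  0,  0,  0,  0,  0,  0]), array([0.03 , 0.033, 0.036, 0.039, 0.042, 0.045, 0.048, 0.051, 0.054,
       0.057, 0.06 , 0.063, 0.066, 0.069]))
71 [-0.01013886 -0.00459447  0.04445534]
```

play_rows --targets '[[[20,-3,0],[0,0,0],0.2],[[40,-6,0],[0,0,0],0.2],[[40,-6,0],[0,0,0],0.2],[[40,-6,0],[0,0,0],0.2],[[40,-6,0],[0,0,0],0.2],[[40,-6,0],[0,0,0],0.2],[[40,-6,0],[0,0,0],0.2],[[30,-4,0],[0,0,0],0.2],[[8,0,0],[0,0,-0.08],0.25],[[0,0,0],[0,0,-0.14],0.25]]'

```text
clock: 15.1
tcp_pos: [0.4566, 0.3669, 0.1625]
tool_rot: [0.64, 0.769, -0.001, -0.001]
ft_force: [0.3, -0.7, 0.6]
gripper_width: 0.0663
grip_force: 0.0
```

play_rows --targets '[[[0,0,0],[0,0,-0.14],0.25],[[0,0,0],[0,0,-0.14],0.25],[[0,0,0],[0,0,-0.14],0.25],[[0,0,0],[0,0,-0.14],0.25],[[0,0,0],[0,0,-0.14],0.25],[[0,0,0],[0,0,-0.14],0.25],[[0,0,0],[0,0,-0.14],0.25],[[0,0,0],[0,0,-0.14],0.25],[[0,0,0],[0,0,-0.14],0.25],[[0,0,0],[0,0,-0.137],0.25]]'

```text
clock: 16.1
tcp_pos: [0.4576, 0.3643, 0.1624]
tool_rot: [-0.003, 1.0, -0.001, -0.002]
ft_force: [-0.2, 0.0, -0.0]
gripper_width: 0.0654
grip_force: 0.0
```

Run:
```python
from fit import *
st()
f=arm.grab_frame('side')
P=cloud(f,np.ones((420,560),bool))
k=(P[:,0]>.46)&(P[:,0]<.52)&(P[:,1]>.35)&(P[:,1]<.46)&(P[:,2]>.013)&(P[:,2]<.1); Q=P[k]
for y in np.arange(.35,.46,.02):
    m=abs(Q[:,1]-y-.01)<.01
    if m.sum(): print(round(y,2),m.sum(),np.round(Q[m].min(0),3),np.round(Q[m].max(0),3))
```

```text
t 16.1 q [-0.02  0.62 -1.03  1.79  0.6   1.08  0.31] p [0.4576 0.3643 0.1624] yaw 180.35 zw [-0.0008 -0.0018] F [-0.2  0.  -0. ] w 0.06543391789288419 0.0
0.37 19 [0.514 0.373 0.013] [0.519 0.39  0.02 ]
0.39 34 [0.5   0.391 0.013] [0.52  0.409 0.019]
0.41 72 [0.494 0.41  0.013] [0.52  0.43  0.019]
0.43 30 [0.502 0.43  0.013] [0.52  0.446 0.018]
```

play_rows --targets '[[[-3,2,20],[0,0,0],0.25],[[0,0,40],[0,0,0],0.25],[[0,0,40],[0,0,0],0.25],[[0,0,25],[0,0,0],0.25],[[0,0,5],[0,0,0],0.25],[[0,0,0],[0,0,0],0.25]]'

```text
clock: 16.75
tcp_pos: [0.4605, 0.3667, 0.033]
tool_rot: [0.0, 1.0, -0.001, -0.001]
ft_force: [0.3, 0.3, 0.2]
gripper_width: 0.0654
grip_force: 0.0
```

play_rows --targets '[[[0,0,0],[0,0,0],0.25]]'

```text
clock: 16.85
tcp_pos: [0.4617, 0.3679, 0.0355]
tool_rot: [0.0, 1.0, 0.001, 0.0]
ft_force: [0.4, 0.8, -0.3]
gripper_width: 0.0657
grip_force: 0.0
```

play_rows --targets '[[[1,-1,7],[0,0,0],0.25],[[0,0,6],[0,0,0],0.25],[[0,0,3],[0,0,0],0.25],[[0,0,0],[0,0,0],0.25],[[0,0,0],[0,0,0],0.25]]'

```text
clock: 17.35
tcp_pos: [0.4606, 0.3661, 0.0188]
tool_rot: [0.0, 1.0, 0.0, -0.0]
ft_force: [0.2, -0.4, -0.6]
gripper_width: 0.0649
grip_force: 0.0
```

play_rows --targets '[[[0,0,0],[0,0,0],1],[[0,0,0],[0,0,0],1],[[0,0,0],[0,0,0],1],[[0,0,0],[0,0,0],1],[[0,0,0],[0,0,0],1]]' --grip_force 20

```text
clock: 17.85
tcp_pos: [0.4606, 0.3662, 0.0188]
tool_rot: [0.0, 1.0, 0.0, -0.0]
ft_force: [-0.8, -0.3, 0.8]
gripper_width: 0.0491
grip_force: 20.0
```

play_rows --targets '[[[0,0,-10],[0,0,0],1],[[0,0,-30],[0,0,0],1],[[0,0,-40],[0,0,0],1],[[0,0,-40],[0,0,0],1],[[0,0,-25],[0,0,0.1],1],[[0,0,0],[0,0,0.145],1],[[0,0,0],[0,0,0.145],1],[[0,0,0],[0,0,0.145],1],[[0,0,0],[0,0,0.145],1],[[0,0,0],[0,0,0.145],1]]'

```text
clock: 18.85
tcp_pos: [0.4602, 0.3661, 0.1644]
tool_rot: [0.404, 0.915, 0.0, -0.0]
ft_force: [0.6, 0.3, -0.1]
gripper_width: 0.0493
grip_force: 20.0
```

play_rows --targets '[[[0,0,0],[0,0,0.145],1],[[0,0,0],[0,0,0.145],1],[[0,0,0],[0,0,0.145],1],[[0,0,0],[0,0,0.145],1],[[0,0,0],[0,0,0.145],1],[[0,0,0],[0,0,0.06],1],[[0,0,0],[0,0,0],1]]'

```text
clock: 19.55
tcp_pos: [0.4602, 0.3663, 0.1643]
tool_rot: [0.721, 0.693, 0.0, -0.0]
ft_force: [-0.4, 0.9, -0.4]
gripper_width: 0.0484
grip_force: 20.0
```

```bash
python3 -c "
from h import *
st()"
```

```text
t 19.55 q [-0.26  0.48 -0.64  1.8   0.34  0.97 -1.09] p [0.4602 0.3663 0.1643] yaw 87.79 zw [ 0.0002 -0.0001] F [-0.4  0.9 -0.4] w 0.04841876876415445 20.000723004341125
```

play_rows --targets '[[[-20,3,0],[0,0,0],1],[[-40,5,0],[0,0,0],1],[[-40,5,0],[0,0,0],1],[[-40,5,0],[0,0,0],1],[[-40,5,0],[0,0,0],1],[[-40,5,0],[0,0,0],1],[[-40,5,0],[0,0,0],1],[[-28,4,0],[0,0,0],1],[[-10,2,0],[0,0,0],1],[[0,0,0],[0,0,0],1]]'

```text
clock: 20.55
tcp_pos: [0.488, 0.0658, 0.1638]
tool_rot: [0.722, 0.692, 0.0, -0.0]
ft_force: [-0.7, -0.9, -0.1]
gripper_width: 0.0489
grip_force: 20.0
```

play_rows --targets '[[[0,0,10],[0,0,0],1],[[0,0,20],[0,0,0],1],[[0,0,20],[0,0,0],1],[[0,0,10],[0,0,0],1],[[0,0,0],[0,0,0],1],[[0,0,0],[0,0,0],1]]'

```text
clock: 21.15
tcp_pos: [0.4879, 0.068, 0.1038]
tool_rot: [0.72, 0.694, 0.0, -0.0]
ft_force: [0.5, 0.9, -0.1]
gripper_width: 0.0488
grip_force: 20.0
```

play_rows --targets '[[[-2.5,0,8],[0,0,0],1],[[0,0,8],[0,0,0],1],[[0,0,4],[0,0,0],1],[[0,0,0],[0,0,0],1],[[0,0,0],[0,0,0],1]]' --grip_force 12

```text
clock: 21.65
tcp_pos: [0.4877, 0.0643, 0.0836]
tool_rot: [0.721, 0.693, -0.0, -0.0]
ft_force: [-0.5, 0.3, -0.2]
gripper_width: 0.0495
grip_force: 12.0
```

Run:
```python
from fit import *
st()
f=arm.grab_frame('side'); s=arm.read_state()['tcp_pos']
img=cv2.resize(f['pixels'][120:210,345:435,::-1],None,fx=6.6,fy=6.6,interpolation=cv2.INTER_CUBIC)
cv2.imwrite('pics/s4.png',img)
for n in ('window_disc','spacer'):
    for d in arm.silhouettes(n,f)[:2]:
        p=cloud(f,d['pixels']); print(n,round(d['conf'],2),np.round(d['bbox']),np.round(np.median(p,0),4),np.round(np.percentile(p,[3,97],axis=0),3).tolist())
```

```text
t 21.65 q [ 0.24  0.44 -0.56  2.08  0.36  0.71 -0.59] p [0.4877 0.0643 0.0836] yaw 87.74 zw [-0.     -0.0003] F [-0.5  0.3 -0.2] w 0.04953665243245651 11.999938040971756
window_disc 0.66 [377. 161. 394. 175.] [0.4893 0.0752 0.072 ] [[0.467, 0.053, 0.065], [0.51, 0.09, 0.075]]
spacer 0.49 [376. 171. 399. 184.] [0.4824 0.0738 0.0432] [[0.463, 0.049, 0.033], [0.509, 0.091, 0.047]]
```

View pics/s4.png

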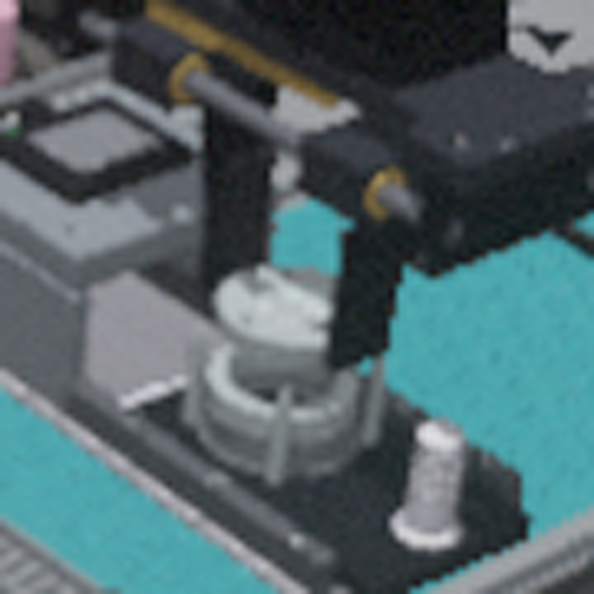

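play_rows --targets '[[[1.1,0,2],[0,0,0],1],[[0,0,3],[0,0,0],1],[[0,0,3],[0,0,0],1],[[0,0,3],[0,0,0],1],[[0,0,0],[0,0,0],1],[[0,0,0],[0,0,0],1]]'

```text
clock: 22.4
tcp_pos: [0.4876, 0.0654, 0.0725]
tool_rot: [0.721, 0.693, -0.0, -0.0]
ft_force: [-0.4, 0.3, 0.3]
gripper_width: 0.0492
grip_force: 12.0
```

play_rows --targets '[[[0,0,3],[0,0,0],1],[[0,0,3],[0,0,0],1],[[0,0,1],[0,0,0],1],[[0,0,1],[0,0,0],1],[[0,0,0],[0,0,0],1]]'

```text
clock: 22.9
tcp_pos: [0.4876, 0.0654, 0.0645]
tool_rot: [0.721, 0.693, -0.0, -0.0]
ft_force: [0.1, -0.4, 0.2]
gripper_width: 0.0493
grip_force: 12.0
```

play_rows --targets '[[[0,0,0.7],[0,0,0],1],[[0,0,0.5],[0,0,0],1],[[0,0,0],[0,0,0],0.3],[[0,0,0],[0,0,0],0.3],[[0,0,0],[0,0,0],0.3],[[0,0,-5],[0,0,0],0.3],[[0,0,-20],[0,0,0],0.3],[[0,0,-35],[0,0,0],0.3],[[0,0,-25],[0,0,0],0.3],[[0,0,0],[0,0,0],0.3]]'

```text
clock: 23.9
tcp_pos: [0.4901, 0.066, 0.1519]
tool_rot: [0.721, 0.693, 0.003, 0.002]
ft_force: [1.3, -0.3, -0.8]
gripper_width: 0.0611
grip_force: 0.0
```

Run:
```python
from fit import *
st()
f=arm.grab_frame('side')
P=cloud(f,np.ones((420,560),bool))
k=(np.hypot(P[:,0]-.487,P[:,1]-.0655)<.022)&(P[:,2]<.1)&(P[:,2]>.03)
print(np.histogram(P[k][:,2],np.arange(.03,.07,.003))[0])
k&=abs(P[:,2]-.053)<.004;Q=P[k]; print(len(Q),Q.mean(0),np.linalg.lstsq(np.c_[Q[:,:2]-[.487,.0655],np.ones(len(Q))],Q[:,2],rcond=None)[0])
k=(P[:,0]>.38)&(P[:,0]<.45)&(P[:,1]>.04)&(P[:,1]<.10)&(P[:,2]>.055)&(P[:,2]<.07); print('knob',k.sum(),np.round(P[k].mean(0),4),np.round(P[k].min(0),4),np.round(P[k].max(0),4))
```

```text
t 23.9 q [ 0.29  0.34 -0.62  2.02  0.26  0.85 -0.51] p [0.4901 0.066  0.1519] yaw 87.73 zw [0.0029 0.0022] F [ 1.3 -0.3 -0.8] w 0.061104970927088734 0.0
[  3   1   1   2   1   1  18 137  16   0   0   0   0]
171 [0.4868435  0.06580364 0.05257587] [-0.01189636  0.0106233   0.05257078]
knob 38 [0.4156 0.0707 0.06  ] [0.4101 0.063  0.0552] [0.4234 0.076  0.0631]
```

play_rows --targets '[[[0,-20,0],[0,0,0],0.6],[[0,-30,0],[0,0,0],0.6],[[0,-18,0],[0,0,0],0.6],[[0,-4,15],[0,0,0],0.6],[[0,0,20],[0,0,0],0.6],[[0,0,15],[0,0,0],0.6],[[0,0,5],[0,0,0],0.6],[[0,0,0],[0,0,0],0.6],[[0,0,0],[0,0,0],0.6]]'

```text
clock: 24.85
tcp_pos: [0.4159, 0.0683, 0.0936]
tool_rot: [0.721, 0.693, 0.0, -0.0]
ft_force: [0.8, 0.3, -0.0]
gripper_width: 0.0347
grip_force: 0.0
```

```bash
python3 -c "
from h import *
st()"
```

```text
t 24.85 q [ 0.26  0.33 -0.61  2.22  0.31  0.67 -0.61] p [0.4159 0.0683 0.0936] yaw 87.75 zw [ 0.0001 -0.0003] F [ 0.8  0.3 -0. ] w 0.03467765732407616 0.0
```

play_rows --targets '[[[0,2,10],[0,0,0],0.6],[[0,0,12],[0,0,0],0.6],[[0,0,12],[0,0,0],0.6],[[0,0,10],[0,0,0],0.6],[[0,0,4],[0,0,0],0.6],[[0,0,0],[0,0,0],0.6],[[0,0,0],[0,0,0],0.6]]'

```text
clock: 25.55
tcp_pos: [0.4178, 0.0683, 0.0455]
tool_rot: [0.721, 0.693, 0.0, -0.0]
ft_force: [-0.4, 0.1, -0.2]
gripper_width: 0.0348
grip_force: 0.0
```

```bash
python3 -c "
from h import *
st()"
```

```text
t 25.55 q [ 0.19  0.42 -0.54  2.25  0.41  0.56 -0.7 ] p [0.4178 0.0683 0.0455] yaw 87.76 zw [ 0.0001 -0.0002] F [-0.4  0.1 -0.2] w 0.03476055768187033 0.0
```

play_rows --targets '[[[0,0,0],[0,0,0],1],[[0,0,0],[0,0,0],1],[[0,0,0],[0,0,0],1],[[0,0,0],[0,0,0],1],[[0,0,0],[0,0,0],1]]' --grip_force 40

```text
clock: 26.05
tcp_pos: [0.4177, 0.0681, 0.0457]
tool_rot: [0.721, 0.693, -0.0, -0.0]
ft_force: [-1.6, 0.2, 4.2]
gripper_width: 0.0148
grip_force: 40.0
```

Run:
```python
from fit import *
st()
f=arm.grab_frame('side'); t=arm.grab_frame('top')
for nm,g in (('side',f),('top',t)):
    P=cloud(g,np.ones((420,560),bool))
    k=(P[:,0]>.5)&(P[:,0]<.66)&(P[:,1]>0)&(P[:,1]<.13)&(abs(P[:,2]-.078)<.003); Q=P[k]
    # front edge line of the roof
    pts=[]
    for y in np.arange(.03,.11,.01):
        m=abs(Q[:,1]-y)<.005
        if m.sum()>5: pts.append((y,np.percentile(Q[m,0],3),np.percentile(Q[m,0],97)))
    print(nm,np.round(pts,4).tolist())
    for y in (.018,.115):pass
    xs=[(x,np.percentile(Q[abs(Q[:,0]-x)<.006,1],[3,97])) for x in (.56,.58,.6,.62) if (abs(Q[:,0]-x)<.006).sum()>5]
    print([(x,np.round(v,4).tolist()) for x,v in xs])
```

```text
t 26.05 q [ 0.19  0.42 -0.54  2.25  0.41  0.56 -0.7 ] p [0.4177 0.0681 0.0457] yaw 87.74 zw [-0. -0.] F [-1.6  0.2  4.2] w 0.014771557760647966 39.999125730246305
side [[0.04, 0.5663, 0.6322], [0.05, 0.556, 0.5713], [0.06, 0.5469, 0.6383], [0.07, 0.5458, 0.6305], [0.08, 0.545, 0.6316], [0.09, 0.5475, 0.6299], [0.1, 0.5474, 0.6302]]
[(0.56, [0.0479, 0.1074]), (0.58, [0.085, 0.1062]), (0.6, [0.0159, 0.104]), (0.62, [0.015, 0.1042])]
top [[0.03, 0.5461, 0.6312], [0.04, 0.546, 0.6307], [0.05, 0.5462, 0.6314], [0.06, 0.546, 0.6347], [0.07, 0.5476, 0.6322], [0.08, 0.5476, 0.6345], [0.09, 0.5495, 0.6329], [0.1, 0.5496, 0.6327]]
[(0.56, [0.0183, 0.1044]), (0.58, [0.0147, 0.1054]), (0.6, [0.0145, 0.1042]), (0.62, [0.0138, 0.1021])]
```

play_rows --targets '[[[0,3,0],[0,0,0],1],[[0,6,0],[0,0,0],1],[[0,8,0],[0,0,0],1],[[0,8,0],[0,0,0],1],[[0,8,0],[0,0,0],1],[[0,5,0],[0,0,0],1],[[0,2,0],[0,0,0],1],[[0,0,0],[0,0,0],1]]'

```text
clock: 26.95
tcp_pos: [0.4542, 0.0666, 0.0456]
tool_rot: [0.721, 0.693, -0.003, -0.002]
ft_force: [-9.9, 0.4, 17.2]
gripper_width: 0.0149
grip_force: 40.0
```

```bash
python3 -c "
from h import *
st()"
```

```text
t 26.95 q [ 0.2   0.47 -0.53  2.17  0.41  0.61 -0.67] p [0.4542 0.0666 0.0456] yaw 87.77 zw [-0.0033 -0.0017] F [-9.9  0.4 17.2] w 0.014927148732371194 40.016254771035165
```

play_rows --targets '[[[0,0,-0.5],[0,0,0],1],[[0,0,-0.5],[0,0,0],1],[[0,0,0],[0,0,0],1]]'

```text
clock: 27.25
tcp_pos: [0.4573, 0.0663, 0.046]
tool_rot: [0.721, 0.693, -0.0, -0.0]
ft_force: [-1.3, 0.5, -3.5]
gripper_width: 0.0155
grip_force: 40.0
```

play_rows --targets '[[[0,2,0.3],[0,0,0],1],[[0,5,0],[0,0,0],1],[[0,6,0],[0,0,0],1],[[0,6,0],[0,0,0],1],[[0,4,0],[0,0,0],1],[[0,2,0],[0,0,0],1],[[0,0,0],[0,0,0],1]]'

```text
clock: 27.95
tcp_pos: [0.4834, 0.0656, 0.0461]
tool_rot: [0.721, 0.693, 0.0, -0.0]
ft_force: [-0.0, 0.4, -4.3]
gripper_width: 0.015
grip_force: 40.0
```

play_rows --targets '[[[0,1,0.4],[0,0,0],1],[[0,4,0],[0,0,0],1],[[0,3,0],[0,0,0],1],[[0,2,0],[0,0,0],1],[[0,0,0],[0,0,0],1],[[0,0,0],[0,0,0],1]]'

```text
clock: 28.55
tcp_pos: [0.4934, 0.0652, 0.0458]
tool_rot: [0.721, 0.693, 0.001, 0.0]
ft_force: [1.0, -0.2, -3.8]
gripper_width: 0.0149
grip_force: 40.0
```

Run:
```python
from fit import *
st()
f=arm.grab_frame('side')
a=cv2.resize(f['pixels'][120:220,330:440,::-1],None,fx=6,fy=6,interpolation=cv2.INTER_CUBIC); cv2.imwrite('pics/s5.png',a)
```

```text
t 28.55 q [ 0.2   0.51 -0.52  2.09  0.42  0.64 -0.65] p [0.4934 0.0652 0.0458] yaw 87.73 zw [0.0006 0.0001] F [ 1.  -0.2 -3.8] w 0.014856067448964361 40.00681431032717
```

View pics/s5.png

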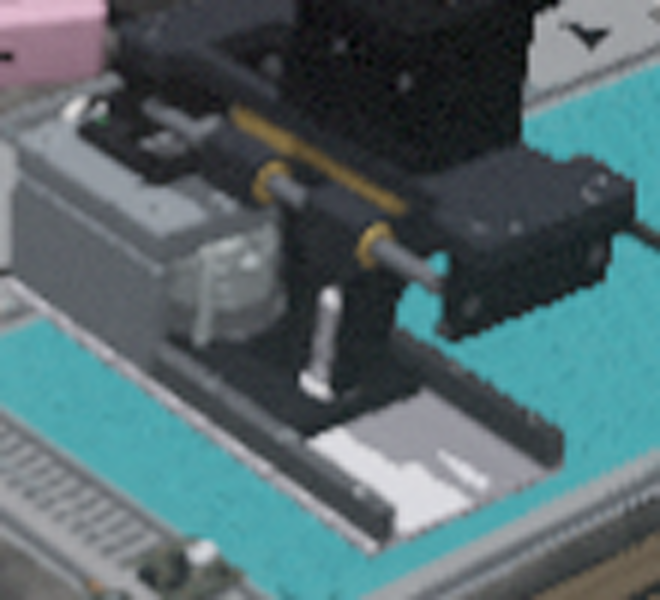

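play_rows --targets '[[[0,2,0.3],[0,0,0],1],[[0,2,0],[0,0,0],1],[[0,2,0],[0,0,0],1],[[0,0,0],[0,0,0],1]]'

```text
clock: 29.0
tcp_pos: [0.4943, 0.0652, 0.0457]
tool_rot: [0.721, 0.693, -0.004, -0.002]
ft_force: [-12.2, -0.2, 13.0]
gripper_width: 0.0155
grip_force: 40.0
```

play_rows --targets '[[[0,2,0],[0,0,0],1],[[0,1,0],[0,0,0],1],[[0,0,0],[0,0,0],1]]'

```text
clock: 29.3
tcp_pos: [0.4954, 0.0652, 0.0456]
tool_rot: [0.72, 0.693, -0.006, -0.003]
ft_force: [-17.8, 0.7, 17.7]
gripper_width: 0.0149
grip_force: 40.1
```

play_rows --targets '[[[0,0,-0.5],[0,0,0],1],[[0,0,-0.4],[0,0,0],1],[[0,0,0],[0,0,0],1],[[0,0,0],[0,0,0],1]]'

```text
clock: 29.7
tcp_pos: [0.4969, 0.0649, 0.0457]
tool_rot: [0.721, 0.693, -0.004, -0.003]
ft_force: [-11.0, 1.0, 5.6]
gripper_width: 0.0147
grip_force: 40.0
```

play_rows --targets '[[[0,1,-0.3],[0,0,0],1],[[0,1,-0.2],[0,0,0],1],[[0,1,0],[0,0,0],1],[[0,0,0],[0,0,0],1]]'

```text
clock: 30.1
tcp_pos: [0.4991, 0.0647, 0.0457]
tool_rot: [0.721, 0.693, -0.005, -0.003]
ft_force: [-11.2, 1.0, 3.0]
gripper_width: 0.0152
grip_force: 40.1
```

play_rows --targets '[[[0,1,0],[0,0,0],1],[[0,1,-0.2],[0,0,0],1],[[0,1,0],[0,0,0],1],[[0,0,0],[0,0,0],1]]'

```text
clock: 30.5
tcp_pos: [0.5011, 0.0646, 0.0457]
tool_rot: [0.721, 0.693, -0.006, -0.004]
ft_force: [-13.0, 0.8, 4.5]
gripper_width: 0.0149
grip_force: 40.1
```

```bash
python3 -c "
from h import *
st()"
```

```text
t 30.5 q [ 0.2   0.53 -0.52  2.07  0.42  0.67 -0.64] p [0.5011 0.0646 0.0457] yaw 87.8 zw [-0.0056 -0.0036] F [-13.    0.8   4.5] w 0.014948191285483166 40.094311907690496
```

play_rows --targets '[[[0,1,-0.2],[0,0,0],1],[[0,1,0],[0,0,0],1],[[0,1,-0.2],[0,0,0],1],[[0,1,0],[0,0,0],1],[[0,0,0],[0,0,0],1]]'

```text
clock: 31.0
tcp_pos: [0.5023, 0.0645, 0.0457]
tool_rot: [0.72, 0.694, -0.008, -0.005]
ft_force: [-16.9, 2.4, 8.1]
gripper_width: 0.0147
grip_force: 40.2
```

play_rows --targets '[[[0,1,0],[0,0,0],1],[[0,1,-0.2],[0,0,0],1],[[0,0,0],[0,0,0],1]]'

```text
clock: 31.3
tcp_pos: [0.5024, 0.0645, 0.0457]
tool_rot: [0.72, 0.694, -0.01, -0.006]
ft_force: [-21.4, 2.7, 10.8]
gripper_width: 0.015
grip_force: 40.3
```

play_rows --targets '[[[0,0,-0.4],[0,0,0],1],[[0,0,-0.4],[0,0,0],1],[[0,0,0],[0,0,0],1],[[0,0,0],[0,0,0],1]]'

```text
clock: 31.7
tcp_pos: [0.5025, 0.0645, 0.046]
tool_rot: [0.72, 0.694, -0.009, -0.006]
ft_force: [-21.1, 1.4, 5.8]
gripper_width: 0.0152
grip_force: 40.2
```

Run:
```python
from fit import *
st()
for c in ('side','top'):
    f=arm.grab_frame(c); P=cloud(f,np.ones((420,560),bool))
    k=(P[:,1]>.045)&(P[:,1]<.09)&(P[:,0]>.44)&(P[:,0]<.51)&(abs(P[:,2]-.0225)<.003)
    if k.sum()>5: print(c,k.sum(),'front edge x',np.percentile(P[k,0],[1,3,10]),'z',np.median(P[k,2]))
```

```text
t 31.7 q [ 0.2   0.53 -0.53  2.06  0.41  0.68 -0.63] p [0.5025 0.0645 0.046 ] yaw 87.85 zw [-0.0094 -0.0061] F [-21.1   1.4   5.8] w 0.015180563152041221 40.217661441206474
side 80 front edge x [0.48692742 0.48752091 0.48831141] z 0.022636801615888935
top 42 front edge x [0.49197367 0.49202167 0.49397639] z 0.02242542514172846
```

Run:
```python
from fit import *
f=arm.grab_frame('side')
a=cv2.resize(f['pixels'][120:270,260:440,::-1],None,fx=4,fy=4,interpolation=cv2.INTER_CUBIC); cv2.imwrite('pics/s6.png',a)
st()
```

```text
t 31.85 q [ 0.2   0.53 -0.53  2.06  0.41  0.68 -0.63] p [0.5024 0.0645 0.046 ] yaw 87.85 zw [-0.0094 -0.0062] F [-20.7   2.2   6.8] w 0.01506300045197925 40.220482665204145
```

View pics/s6.png

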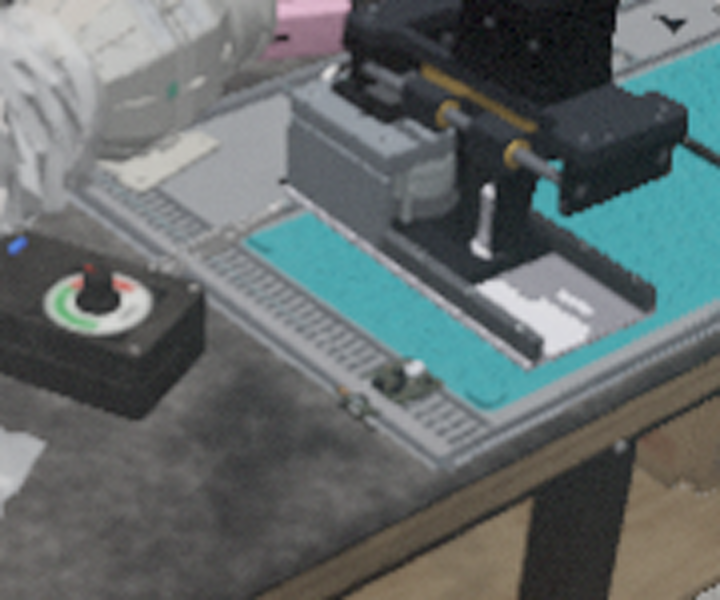

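The stack stands intact under the hood at (430,185), and the knob is still gripped at (485,220). The tray is against its stop, so I am handing the job in.

```bash
python3 -c "
from station import arm
print(arm.sign_off())"
```

```text
the job is handed in; nothing more can be done
None
```

The spacer ring and the window disc are seated and released, and I handed in at about 32 s still gripping the knob, with the tray pressed against what position and force readings show is the home stop (about 21 N).

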